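# Unlock the printing jig and draw its blue locating pin to the red ring

### The job

Slide the orange lock bar of the printing jig fully open, then gently draw the blue-headed locating pin straight up, partway out of its bore, until the whole red ring on its shank is in view but the black ring below it is not, so its wear can be inspected. Never draw the pin right out of the bore, leave the other two pins seated, and do not disturb the other things on the bench. Finish while holding the pin there in the gripper, upright and not wedged in its bore.

Things in the scene. Friction and masses are not known exactly. Their poses are not given: they have to be found in the camera images.
- jig: Jig fixed level to the bench: grey base plate 180 x 340 x 12 mm (65 mm before to 115 mm behind the bores) with an aluminium block 90 (x) x 240 (y) x 78 mm, its top 90 mm above the bench. Origin on the bench below the middle bore; z up, y along the row of bores, x square to it, away from the robot at yaw 0. The robot's side, called before, is -x.
- jig_top (a point): Mouth of the middle bore, at the block's top; axes as the jig's. The three vertical blind bores, 13.5 mm wide and 73 mm deep, lie at y = -75, 0 and +75 mm from here; any pin may stand in any bore.
- lock (a joint): Orange plastic lock bar along the robot's side of the block's top, its top 12.5 mm above the block. 0 (to 0.003 at the start) = locked: three tabs reach over the pins' collars and keep the pins down; 0.026 m = fully open, at its stop. It slides towards the jig's -y against about 2.5 N of friction and stays where it is left.
- lock_post (a point): Orange upright post on the lock bar, by which it is moved: 16 mm (jig x) by 14 mm (jig y), 44 mm tall above the bar. This point is in its middle, 18 mm below its top and 38.5 mm above the block's top, 30 mm before the row of bores and (locked) 150 mm to the jig's -y, 30 mm beyond the end of the block; axes as the jig's.
- bluepin_head (a point): Centre of the blue head (cylinder 24 mm wide, 28 mm tall) of the pin to be drawn; z up along the pin. Below it a 10 mm neck, then a steel collar 26 mm wide and 5 mm thick that rests on the block when home: this point is then 130 mm above the jig's origin and the head's underside 26 mm above the block. Mass 0.12 to 0.22 kg; it drops back if let go.
- bluepin_collar (a point): Centre of the underside of the blue pin's collar, on the block's top when home. Below it the 12 mm steel shank, 70 mm long, with 0.75 mm play all round in its bore. Red ring: 22 to 30 mm below this point; black ring: 46 to 54 mm below. So the wanted draw is 30 to 46 mm; at 70 mm the shank leaves the bore.
- greenpin_head (a point): Centre of the green head of a like pin, to be left seated.
- whitepin_head (a point): Centre of the white head of a like pin, to be left seated.
- disc1: Bystander: wooden blank disc, 44 mm wide, 10 mm thick, lying on the jig's base plate behind the block; origin at the centre of its underside.
- disc2: Bystander: a like disc on the base plate behind the block.
- tin: Bystander: ink tin, 84 mm wide, 100 mm tall; origin at the centre of its underside.
- squeeze: Bystander: white plastic bottle, 54 mm wide, 140 mm tall; origin at the centre of its underside.
- pad: Bystander: terracotta-coloured printing pad on a round wooden base 80 mm wide, 52 mm tall; origin at the centre of its underside.
- spatula: Bystander: ink spatula lying flat on the bench.
- stop: Bystander: L-shaped wooden stop block, 90 x 50 x 55 mm; origin at the centre of its underside.
Things that resemble listed ones, but are neither listed nor needed, are in the scene too. What is shaped like the part that bears greenpin_head but brown is not meant. Leave any yellow look-alike of the part that bears bluepin_head alone.

How it is judged:
On the way, in this order (a step that is already met when the one before it is completed fails the run):
1. the lock bar is slid open while the blue pin is still home (value of joint lock above 0.022 m and z of bluepin_head in the frame of jig below 0.135 m), for 0.2 s.
2. the blue pin is drawn up by the gripper, the lock open (value of joint lock above 0.018 m and z of bluepin_head in the frame of jig above 0.145 m and contact force between the fingers and bluepin above 1 N), for 0.1 s.
At the end, for the whole second after the job is handed in: The blue pin is held still in the gripper, drawn 30 to 46 mm (1 mm grace either way: head centre 159 to 177 mm above the jig's origin), within 0.06 rad of upright, pressing on its bore with less than 10 N; the lock bar is open (over 18 mm); the green and white pins are home (within 5 mm) (z of bluepin_head in the frame of jig between 0.159 and 0.177 m and angle between the z axis of bluepin_head and the z axis of jig, either way round below 0.06 rad and contact force between the fingers and bluepin above 1 N and contact force between bluepin and jig below 10 N and value of joint lock above 0.018 m and linear speed of bluepin below 0.02 m/s and z of each of greenpin_head, whitepin_head in the frame of jig below 0.135 m); the arm keeps its last pose, push and grip.
It fails at once if the blue pin is drawn right out of its bore (z of bluepin_head in the frame of jig above 0.195 m).
It fails at once if the blue pin is wrenched, jammed or pressed hard against the jig (over 30 N) (contact force between bluepin and jig above 30 N).
It fails at once if another pin is drawn up (z of any of greenpin_head, whitepin_head in the frame of jig above 0.14 m).
It fails at once if a bystander is moved more than 3 cm (distance of any of disc1, disc2, tin, squeeze, pad, spatula, stop from where it was at the start of the episode above 0.03 m).
It also fails if it takes over 45 s, if anything falls off the work surface, if the arm or the gripper's body presses on something with over 40 N, if the wrist force passes 120 N, or if a joint passes its speed limit or range.

### The arm

A 6-joint arm with a two-finger parallel gripper is mounted at the origin on the work surface. World frame = base frame: x ahead of the robot, y to its left, z up, the work surface at z = 0. Lengths are in m, angles in rad, forces in N, time in s.
With the tool pointing down it reaches from about 0.35 to 0.975 m from the base axis. Payload 4.9 kg.
Tool frame: the origin (TCP) lies midway between the tips of the shut fingers; the grasp point (between the pads) lies 19 mm behind it; z points along the fingers, y is the direction in which the jaws open and shut (so a half turn about z gives the same grasp; the last joint's range is limited). The gripper opens to 85 mm and grips with 20 to 120 N. Pads are 22 mm wide; open, the fingers measure 114 mm over their backs; the gripper's body (76 mm by 85 mm) begins 54 mm behind the grasp point. The pads swing forward as they close: fully open they stand 13 mm farther back than shut.
Start: joints at [1.095, 0.053, 1.613, -0, 1.476, -0.119], TCP at [0.218, 0.586, 0.231] pointing down, gripper open.
Joint ranges: [-3.01, 3.01], [-1.01, 2.22], [0.06, 2.58], [-1.02, 4.17], [0.09, 2.62], [-3.14, 3.14]. Speed limits (rad/s): [2.57, 2.57, 3.14, 3.14, 3.14, 3.14].

### API

Orientations are given as a unit quaternion [w, x, y, z].
In Python, from plant import manip gives the robot as it stands. The module is installed in compiled form; this text tells all that it offers.
- The arm moves only by the tool move_arm, never from a script. Its argument "rows" is a list of rows, each an object of numbers: "tx", "ty", "tz": the shift along the tool's x, y, z in m; "ax", "ay", "az": the turn, a rotation vector about the tool's x, y, z in degrees; "jaw": the closure in counts, from 0 (fully open) to 255 (shut). In form: [{"tx": .., "ty": .., "tz": .., "ax": .., "ay": .., "az": .., "jaw": ..}, ...]. A call has 1 to 12 rows; each row shifts and turns the pose as measured when the row begins, along the tool's axes as they then stand; what a row does not reach is not made up. A row lasts 1/10 s, in which the tool goes at most 50 mm and 8.59 degrees, less where a joint would pass 70% of its speed; a pose out of reach is approached as far as the arm can. A call with a gripper value outside its range is refused whole. The fingers move at their own pace and stop on an object; the grip force is fixed at half the most. Time passes only in rows, so rows that do not move let the fingers close. It gives the time, the measured TCP pose, the force and the opening at its end, in the units of the state.
- manip.state(): the state, without advancing time (a new reading comes with each control period).
- manip.grab_frame(name): name is "scene" or "top"; returns a dict with "color" (420x560x3 uint8, red, green, blue), "intrinsics" (3x3 intrinsics, pixels), "R" (3x3) and "t" (3): a world point X has camera coordinates R X + t. Camera axes: x right, y down, z forward; pixel columns grow to the right and rows downward; lengths in m; the calibration is good to about 2 mm. A picture is of the moment at which its call begins. There is no depth.
- manip.job_done(): hands the job in, once; it reports no verdict.
The state is a dict: "time": time; "joint_pos": joint angles; "joint_vel": joint speeds; "joint_efforts": joint torques, N m; "tool_pos": TCP position; "tool_rot": TCP orientation; "contact_force": force on the tool from outside, world axes, zero at the start; "ft_torque": the same for the moment, N m; "gripper_width": opening from 0.0 (shut) to 1.0 (fully open).
Only numpy, scipy, OpenCV 4.12 (cv2) and the standard library are available. Lean on these libraries where they do the work, as an engineer would, in place of code of your own. Each camera call takes 0.05 s, during which the arm holds its last target.

## Working session

There is one attempt and no reset: what is moved stays moved. The work goes in short steps, Python scripts to look and compute and a tool call to move; the robot and the scene stay as the last step left them, time stands still between calls to the robot, and variables do not carry over. Pictures are saved under pics/ and viewed, and the job is handed in when it is done.

Besides the shell and the picture viewer there is one more tool, called after "Call:" as name([rows], argument=value, ...), one row to a line, values as JSON. move_arm: Moves the arm, as the interface text tells. Its arguments: {"type":"object","properties":{"rows":{"type":"array"}},"required":["rows"]}

```bash
mkdir -p pics
cat > h.py <<'E'
import numpy as np, cv2
from plant import manip
def grab(n,out):
    f=manip.grab_frame(n); cv2.imwrite('pics/'+out+'.png',cv2.cvtColor(f['color'],cv2.COLOR_RGB2BGR))
    np.savez('pics/'+out+'.npz',c=f['color'],K=f['intrinsics'],R=f['R'],t=f['t']); return f
def load(out):
    z=np.load('pics/'+out+'.npz'); return dict(color=z['c'],intrinsics=z['K'],R=z['R'],t=z['t'])
def ray(f,u,v,z):
    d=f['R'].T@np.linalg.solve(f['intrinsics'],np.array([u,v,1.])); c=-f['R'].T@f['t']
    return c+d*(z-c[2])/d[2]
def proj(f,X):
    p=f['intrinsics']@(f['R']@np.array(X,float)+f['t']); return p[:2]/p[2]
E
python3 - <<'E'
from h import *
for n in('scene','top'):
    f=grab(n,n+'0'); print(n,-f['R'].T@f['t'],f['R'][2])
print(manip.state())
E
```

```text
scene [1.05825503 0.70480026 1.04322371] [-0.38318015 -0.57493577 -0.72292589]
top [ 0.50549618 -0.02761452  1.35341466] [ 0.05519217 -0.00268262 -0.99847215]
{'time': 0.1, 'joint_pos': array([ 1.09498398e+00,  5.32987394e-02,  1.61414735e+00, -8.67846747e-06,
        1.47597179e+00, -1.18982241e-01]), 'joint_vel': array([ 0.0002228 , -0.00039409, -0.00306574, -0.00058025, -0.00064571,
       -0.00020812]), 'joint_efforts': array([ 4.98746540e-04, -3.94898951e+01, -3.71365285e+01, -1.28143993e-04,
        3.86243555e-03,  7.04469443e-06]), 'tool_pos': array([0.21805299, 0.58513957, 0.23018663]), 'tool_rot': array([-2.63295115e-04,  1.77469529e-01,  9.84125873e-01, -8.73815145e-04]), 'contact_force': array([ 0.16677206, -0.16118453,  0.33118072]), 'ft_torque': array([ 0.03192224, -0.01321891,  0.00470661]), 'gripper_width': 0.9987986510812356}
```

View pics/scene0.png

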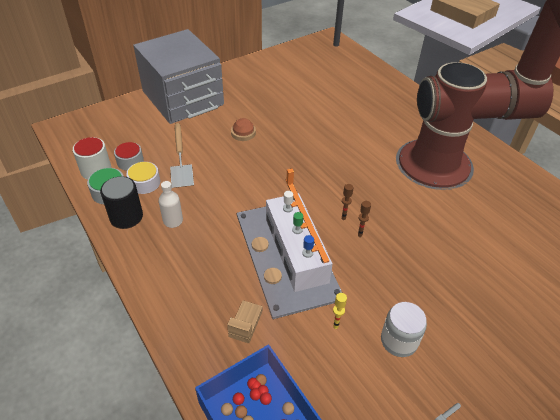

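View pics/top0.png

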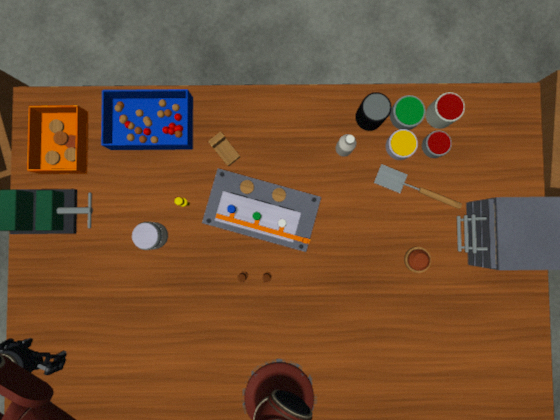

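Run:
```python
from h import *
ft,fs=load('top0'),load('scene0')
def blobs(f,lo,hi,box,name):
    h=cv2.cvtColor(f['color'],cv2.COLOR_RGB2HSV); m=cv2.inRange(h,lo,hi)
    M=np.zeros_like(m); x0,y0,x1,y1=box; M[y0:y1,x0:x1]=m[y0:y1,x0:x1]
    n,l,s,c=cv2.connectedComponentsWithStats(M)
    for i in range(1,n):
        if s[i,4]>=8: print(name,s[i],c[i].round(1),ray(f,*c[i],0.137).round(4))
tb=(195,160,325,255); sb=(230,160,350,320)
for nm,lo,hi in(('blue',(105,120,60),(130,255,255)),('green',(50,100,30),(85,255,255)),('orange',(5,180,120),(18,255,255))):
    blobs(ft,lo,hi,tb,'top '+nm); blobs(fs,lo,hi,sb,'scene '+nm)
c=ft['color'][160:260,190:330]; cv2.imwrite('pics/t0z.png',cv2.resize(c[:,:,::-1],None,fx=5,fy=5,interpolation=cv2.INTER_CUBIC))
c=fs['color'][160:320,230:350]; cv2.imwrite('pics/s0z.png',cv2.resize(c[:,:,::-1],None,fx=3.7,fy=3.7,interpolation=cv2.INTER_CUBIC))
```

```text
top blue [227 205   9   8  56] [231.  208.5] [0.5749 0.1283 0.137 ]
scene blue [304 235  10  15 127] [308.3 242.1] [0.5807 0.134  0.137 ]
top green [253 212   8   8  50] [256.4 215.6] [0.5541 0.0561 0.137 ]
scene green [294 212   9  14 112] [298.  218.5] [0.5594 0.0622 0.137 ]
top orange [ 195  160  130   95 6120] [258.9 205.5] [0.583  0.0489 0.137 ]
scene orange [287 169  42  93 480] [305.5 216.5] [0.5406 0.0665 0.137 ]
```

View pics/t0z.png

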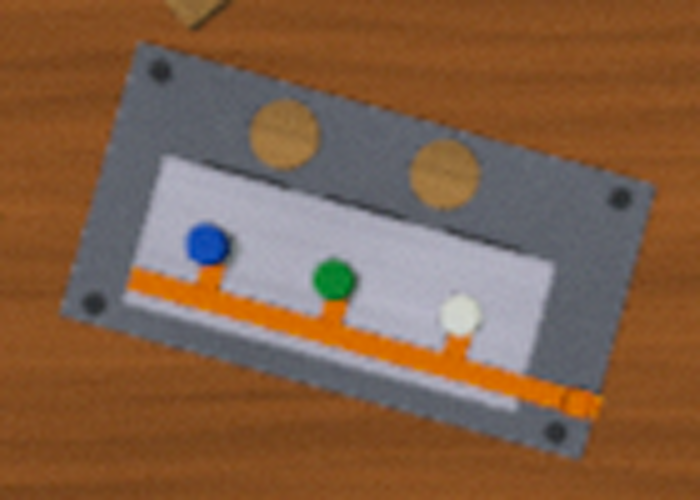

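View pics/s0z.png

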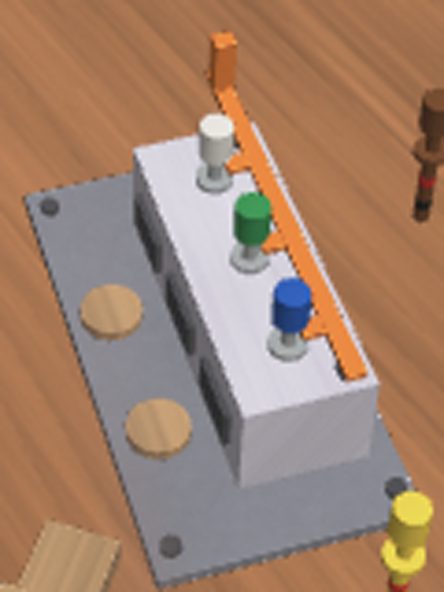

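Run:
```python
from h import *
ft,fs=load('top0'),load('scene0')
def tz(x,y): return 190+(x-2)/5,160+(y-2)/5
P=np.array([ray(ft,*tz(x,y),.012)[:2] for x,y in((62,315),(582,458),(655,185),(140,43))])  # +y-before, -y-before, -y behind, +y behind
L=np.array([(-65,170),(-65,-170),(115,-170),(115,170)])/1e3
B=np.array([ray(ft,*tz(x,y),.090)[:2] for x,y in((123,302),(518,410),(553,262),(163,155))])
LB=np.array([(0,120),(0,-120),(90,-120),(90,120)])/1e3
print('block',np.linalg.norm(B-np.roll(B,1,0),axis=1),B.mean(0)); print('plate',np.linalg.norm(P-np.roll(P,1,0),axis=1))
H=np.array([ray(ft,*p,.142)[:2] for p in((231,208.5),(256.4,215.6),tz(460,314))]); LH=np.array([(0,.075),(0,0),(0,-.075)])
def fit(L,P):
    l=L-L.mean(0);p=P-P.mean(0); a=np.arctan2((l[:,0]*p[:,1]-l[:,1]*p[:,0]).sum(),(l*p).sum()); c,s=np.cos(a),np.sin(a)
    R=np.array([[c,-s],[s,c]]); return a,P.mean(0)-R@L.mean(0),R
for l,p in((L,P),(LH,H)): 
    a,t,R=fit(l,p); print(a,t,(l@R.T+t-p).round(4).tolist())
print('H',H, 'scene', ray(fs,308.3,242.1,.131),ray(fs,298,218.5,.131))
print('post top',ray(ft,*tz(577,403),.1465))
a,t,R=fit(LH,H)
print('post exp',R@[-.030,-.150]+t, 'stop at', R@[-.03,-.176]+t)
for X in((-.03,-.15),): print(proj(ft,[*(R@X+t),.1465]),proj(fs,[*(R@X+t),.1465]))
```

```text
block [0.09009119 0.24169834 0.08971391 0.23962176] [0.55478621 0.05637343]
plate [0.17802832 0.33768352 0.17724378 0.33689139]
-0.2764449812913962 [0.55402618 0.05547292] [[-0.0007, 0.0015], [-0.0015, -0.0006], [0.0009, -0.002], [0.0013, 0.0011]]
-0.27604499984719355 [0.5542349  0.05599878] [[0.0, 0.0005], [0.0003, 0.0002], [-0.0003, -0.0007]]
H [[ 0.57465911  0.12768934]
 [ 0.55393957  0.05577463]
 [ 0.53410602 -0.01546762]] scene [0.57765452 0.13019354 0.131     ] [0.5560623  0.05795085 0.131     ]
post top [ 0.4833903  -0.08098891  0.1465    ]
post exp [ 0.48448779 -0.08014578] stop at [ 0.47740143 -0.10516144]
[304.69638545 239.81150505] [290.39816042 169.64787086]
```

Call:
move_arm([
  {"tx": 0,"ty": 0,"tz": 0,"ax": 0,"ay": 0,"az": -4.6,"jaw": 120},
  {"tx": -0.03,"ty": -0.039,"tz": 0,"ax": 0,"ay": 0,"az": 0,"jaw": 120},
  {"tx": -0.03,"ty": -0.039,"tz": 0,"ax": 0,"ay": 0,"az": 0,"jaw": 120},
  {"tx": -0.03,"ty": -0.039,"tz": 0,"ax": 0,"ay": 0,"az": 0,"jaw": 120},
  {"tx": -0.03,"ty": -0.039,"tz": 0,"ax": 0,"ay": 0,"az": 0,"jaw": 120},
  {"tx": -0.03,"ty": -0.039,"tz": 0,"ax": 0,"ay": 0,"az": 0,"jaw": 120},
  {"tx": -0.03,"ty": -0.039,"tz": 0,"ax": 0,"ay": 0,"az": 0,"jaw": 120},
  {"tx": -0.03,"ty": -0.039,"tz": 0,"ax": 0,"ay": 0,"az": 0,"jaw": 120},
  {"tx": -0.03,"ty": -0.039,"tz": 0,"ax": 0,"ay": 0,"az": 0,"jaw": 120},
  {"tx": -0.03,"ty": -0.039,"tz": 0,"ax": 0,"ay": 0,"az": 0,"jaw": 120},
  {"tx": -0.03,"ty": -0.039,"tz": 0,"ax": 0,"ay": 0,"az": 0,"jaw": 120},
])

```text
time: 1.2
tool_pos: [0.4015, 0.1218, 0.2246]
tool_rot: [-0.002, 0.13, 0.992, -0.004]
contact_force: [0.3, -0.1, 0.4]
gripper_width: 0.532
```

```bash
cat > d.py <<'E'
import sys
from h import *
from scipy.spatial.transform import Rotation as Ro
s=manip.state(); q=s['tool_rot']; R=Ro.from_quat([q[1],q[2],q[3],q[0]]).as_matrix()
a=-0.276; o=np.array([.5545,.0563,0]); J=np.array([[np.cos(a),-np.sin(a),0],[np.sin(a),np.cos(a),0],[0,0,1]])
print('t',s['time'],'pos',s['tool_pos'].round(4),'jig',(J.T@(s['tool_pos']-o)).round(4),'F',s['contact_force'].round(2),'Fjig',(J.T@s['contact_force']).round(2),'w',round(s['gripper_width'],4))
print('tool axes in jig\n',(J.T@R).round(4))
if len(sys.argv)>3:
    T=np.array(list(map(float,sys.argv[1:4]))); print('shift in tool',(R.T@(o+J@T-s['tool_pos'])).round(4))
    W=J@np.diag([-1,1,-1]); print('turn',np.degrees(Ro.from_matrix(R.T@W).as_rotvec()).round(2))
E
python3 d.py -.030 -.150 .17
```

```text
t 1.2 pos [0.4015 0.1218 0.2246] jig [-0.165   0.0213  0.2246] F [ 0.28 -0.09  0.44] Fjig [ 0.3  -0.01  0.44] w 0.5318
tool axes in jig
 [[-0.9999 -0.0161 -0.0027]
 [-0.0161  0.9998 -0.0095]
 [ 0.0028 -0.0094 -1.    ]]
shift in tool [-0.1324 -0.1729  0.0558]
turn [-0.54 -0.16  0.92]
```

Call:
move_arm([
  {"tx": -0.03,"ty": -0.039,"tz": 0,"ax": -0.54,"ay": -0.16,"az": 0.92,"jaw": 120},
  {"tx": -0.03,"ty": -0.039,"tz": 0,"ax": 0,"ay": 0,"az": 0,"jaw": 120},
  {"tx": -0.03,"ty": -0.039,"tz": 0,"ax": 0,"ay": 0,"az": 0,"jaw": 120},
  {"tx": -0.03,"ty": -0.039,"tz": 0.01,"ax": 0,"ay": 0,"az": 0,"jaw": 120},
  {"tx": 0,"ty": 0,"tz": 0.01,"ax": 0,"ay": 0,"az": 0,"jaw": 120},
  {"tx": 0,"ty": 0,"tz": 0,"ax": 0,"ay": 0,"az": 0,"jaw": 120},
])

```text
time: 1.8
tool_pos: [0.4742, -0.0695, 0.2031]
tool_rot: [0.0, 0.143, 0.99, 0.0]
contact_force: [-0.0, 1.3, 0.0]
gripper_width: 0.53
```

```bash
python3 d.py -.030 -.150 .119; python3 -c "
from h import *
f=grab('top','t1');cv2.imwrite('pics/t1z.png',cv2.resize(f['color'][190:290,250:370,::-1],None,fx=5,fy=5,interpolation=cv2.INTER_CUBIC))
f=grab('scene','s1');cv2.imwrite('pics/s1z.png',cv2.resize(f['color'][120:270,230:350,::-1],None,fx=3.8,fy=3.8,interpolation=cv2.INTER_CUBIC))"
```

```text
t 1.8 pos [ 0.4742 -0.0695  0.2031] jig [-0.043  -0.1429  0.2031] F [-0.04  1.26  0.03] Fjig [-0.38  1.2   0.03] w 0.5299
tool axes in jig
 [[-9.999e-01  1.090e-02  4.000e-04]
 [ 1.090e-02  9.999e-01  3.000e-04]
 [-4.000e-04  4.000e-04 -1.000e+00]]
shift in tool [-0.013  -0.007   0.0842]
turn [ 0.02  0.02 -0.62]
```

View pics/s1z.png

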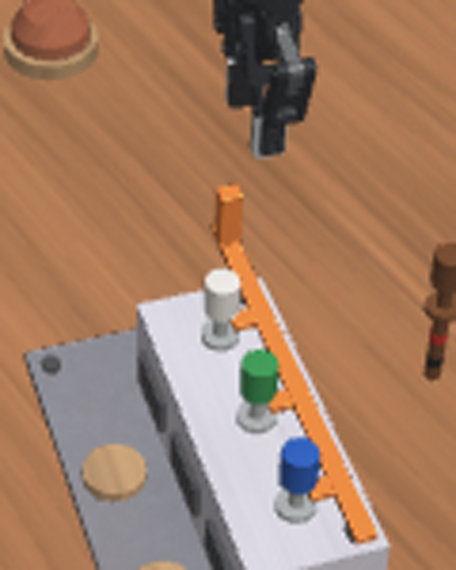

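Call:
move_arm([
  {"tx": -0.013,"ty": -0.007,"tz": 0,"ax": 0,"ay": 0,"az": -0.6,"jaw": 120},
  {"tx": 0,"ty": 0,"tz": 0.03,"ax": 0,"ay": 0,"az": 0,"jaw": 120},
  {"tx": 0,"ty": 0,"tz": 0.03,"ax": 0,"ay": 0,"az": 0,"jaw": 120},
  {"tx": 0,"ty": 0,"tz": 0.02,"ax": 0,"ay": 0,"az": 0,"jaw": 120},
  {"tx": 0,"ty": 0,"tz": 0,"ax": 0,"ay": 0,"az": 0,"jaw": 120},
])

```text
time: 2.4
tool_pos: [0.4879, -0.0726, 0.1274]
tool_rot: [0.006, 0.13, 0.991, -0.0]
contact_force: [-0.7, 1.0, -0.2]
gripper_width: 0.529
```

```bash
python3 d.py -.030 -.150 .119
```

```text
t 2.4 pos [ 0.4879 -0.0726  0.1274] jig [-0.0289 -0.1422  0.1274] F [-0.66  0.97 -0.24] Fjig [-0.9   0.76 -0.24] w 0.529
tool axes in jig
 [[-0.9998 -0.0143  0.012 ]
 [-0.0143  0.9999  0.0011]
 [-0.012   0.001  -0.9999]]
shift in tool [ 0.0013 -0.0078  0.0084]
turn [0.06 0.69 0.82]
```

Call:
move_arm([
  {"tx": 0,"ty": -0.008,"tz": 0.008,"ax": 0,"ay": 0.7,"az": 0.8,"jaw": 120},
  {"tx": 0,"ty": 0,"tz": 0,"ax": 0,"ay": 0,"az": 0,"jaw": 120},
])

```text
time: 2.6
tool_pos: [0.4866, -0.0791, 0.121]
tool_rot: [0.001, 0.136, 0.991, 0.0]
contact_force: [-0.2, 0.3, 0.1]
gripper_width: 0.53
```

```bash
python3 d.py -.030 -.150 .119; python3 -c "
from h import *
f=grab('scene','s2');cv2.imwrite('pics/s2z.png',cv2.resize(f['color'][120:270,230:350,::-1],None,fx=3.8,fy=3.8,interpolation=cv2.INTER_CUBIC))"; python3 d.py -.030 -.150 .119
```

```text
t 2.6 pos [ 0.4866 -0.0791  0.121 ] jig [-0.0285 -0.1488  0.121 ] F [-0.21  0.29  0.11] Fjig [-0.28  0.23  0.11] w 0.5299
tool axes in jig
 [[-1.0e+00 -3.1e-03  1.4e-03]
 [-3.1e-03  1.0e+00  9.0e-04]
 [-1.4e-03  9.0e-04 -1.0e+00]]
shift in tool [ 0.0015 -0.0012  0.002 ]
turn [0.05 0.08 0.18]
t 2.65 pos [ 0.4874 -0.0792  0.1222] jig [-0.0276 -0.1486  0.1222] F [ 0.81 -0.56  0.87] Fjig [ 0.93 -0.32  0.87] w 0.5321
tool axes in jig
 [[-1.     -0.0032  0.0038]
 [-0.0032  1.      0.0013]
 [-0.0038  0.0013 -1.    ]]
shift in tool [ 0.0024 -0.0014  0.0031]
turn [0.07 0.22 0.19]
```

View pics/s2z.png

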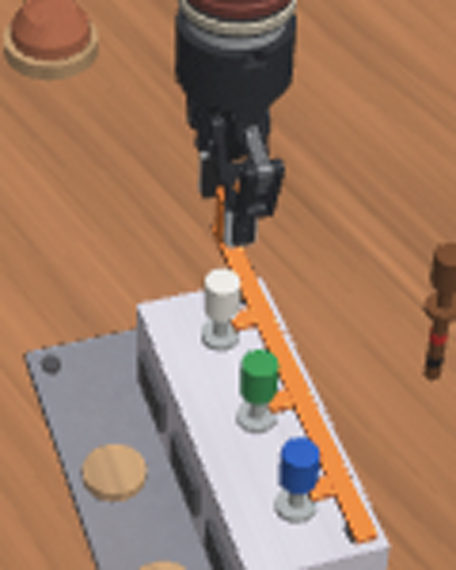

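Call:
move_arm([
  {"tx": 0.002,"ty": -0.001,"tz": 0.002,"ax": 0,"ay": 0,"az": 0,"jaw": 255},
  {"tx": 0,"ty": 0,"tz": 0,"ax": 0,"ay": 0,"az": 0,"jaw": 255},
  {"tx": 0,"ty": 0,"tz": 0,"ax": 0,"ay": 0,"az": 0,"jaw": 255},
  {"tx": 0,"ty": 0,"tz": 0,"ax": 0,"ay": 0,"az": 0,"jaw": 255},
])

```text
time: 3.05
tool_pos: [0.4866, -0.0801, 0.1228]
tool_rot: [0.004, 0.136, 0.991, 0.0]
contact_force: [0.1, -0.1, -3.0]
gripper_width: 0.15
```

```bash
python3 d.py -.030 -.176 .119
```

```text
t 3.05 pos [ 0.4866 -0.0801  0.1228] jig [-0.0282 -0.1497  0.1228] F [ 0.13 -0.13 -2.96] Fjig [ 0.16 -0.09 -2.96] w 0.1505
tool axes in jig
 [[-1.     -0.0026  0.0085]
 [-0.0025  1.      0.0015]
 [-0.0085  0.0014 -1.    ]]
shift in tool [ 0.0019 -0.0263  0.0037]
turn [0.08 0.49 0.15]
```

Call:
move_arm([
  {"tx": 0,"ty": -0.006,"tz": 0,"ax": 0,"ay": 0,"az": 0,"jaw": 255},
  {"tx": 0,"ty": -0.006,"tz": 0,"ax": 0,"ay": 0,"az": 0,"jaw": 255},
  {"tx": 0,"ty": -0.006,"tz": 0,"ax": 0,"ay": 0,"az": 0,"jaw": 255},
  {"tx": 0,"ty": -0.004,"tz": 0,"ax": 0,"ay": 0,"az": 0,"jaw": 255},
])

```text
time: 3.45
tool_pos: [0.4805, -0.1013, 0.1227]
tool_rot: [0.004, 0.136, 0.991, 0.002]
contact_force: [0.3, 3.3, -1.7]
gripper_width: 0.15
```

```bash
python3 d.py -.030 -.176 .119
```

```text
t 3.45 pos [ 0.4805 -0.1013  0.1227] jig [-0.0283 -0.1718  0.1227] F [ 0.28  3.28 -1.7 ] Fjig [-0.62  3.23 -1.7 ] w 0.1499
tool axes in jig
 [[-1.     -0.003   0.0084]
 [-0.003   1.      0.0047]
 [-0.0084  0.0047 -1.    ]]
shift in tool [ 0.0018 -0.0042  0.0037]
turn [0.27 0.48 0.17]
```

Call:
move_arm([
  {"tx": 0,"ty": -0.002,"tz": 0,"ax": 0,"ay": 0,"az": 0,"jaw": 255},
  {"tx": 0,"ty": -0.002,"tz": 0,"ax": 0,"ay": 0,"az": 0,"jaw": 255},
])

```text
time: 3.65
tool_pos: [0.4797, -0.1039, 0.1227]
tool_rot: [0.005, 0.137, 0.991, 0.005]
contact_force: [5.4, 16.2, -0.2]
gripper_width: 0.15
```

```bash
python3 d.py -.030 -.176 .119
```

```text
t 3.65 pos [ 0.4797 -0.1039  0.1227] jig [-0.0283 -0.1745  0.1227] F [ 5.4  16.19 -0.24] Fjig [ 0.78 17.05 -0.24] w 0.1501
tool axes in jig
 [[-1.     -0.0015  0.0084]
 [-0.0014  0.9999  0.0109]
 [-0.0084  0.0109 -0.9999]]
shift in tool [ 0.0017 -0.0016  0.0037]
turn [0.62 0.48 0.08]
```

Call:
move_arm([
  {"tx": 0,"ty": 0,"tz": 0,"ax": 0,"ay": 0,"az": 0,"jaw": 255},
  {"tx": 0,"ty": 0,"tz": 0,"ax": 0,"ay": 0,"az": 0,"jaw": 255},
])

```text
time: 3.85
tool_pos: [0.4798, -0.1037, 0.1227]
tool_rot: [0.005, 0.137, 0.991, 0.005]
contact_force: [0.9, 2.9, -1.8]
gripper_width: 0.153
```

```bash
python3 d.py -.030 -.176 .119; python3 -c "
from h import *
f=grab('scene','s3');cv2.imwrite('pics/s3z.png',cv2.resize(f['color'][120:270,230:350,::-1],None,fx=3.8,fy=3.8,interpolation=cv2.INTER_CUBIC))"; python3 d.py -.030 -.176 .119
```

```text
t 3.85 pos [ 0.4798 -0.1037  0.1227] jig [-0.0283 -0.1743  0.1227] F [ 0.88  2.91 -1.76] Fjig [ 0.06  3.04 -1.76] w 0.1531
tool axes in jig
 [[-1.     -0.0018  0.0085]
 [-0.0017  0.9999  0.0117]
 [-0.0085  0.0117 -0.9999]]
shift in tool [ 0.0017 -0.0018  0.0037]
turn [0.67 0.49 0.1 ]
t 3.9 pos [ 0.4798 -0.1037  0.1227] jig [-0.0283 -0.1743  0.1227] F [ 1.87  4.04 -0.96] Fjig [ 0.7   4.39 -0.96] w 0.1464
tool axes in jig
 [[-1.     -0.0018  0.0085]
 [-0.0017  0.9999  0.0117]
 [-0.0085  0.0116 -0.9999]]
shift in tool [ 0.0017 -0.0018  0.0037]
turn [0.67 0.48 0.1 ]
```

View pics/s3z.png

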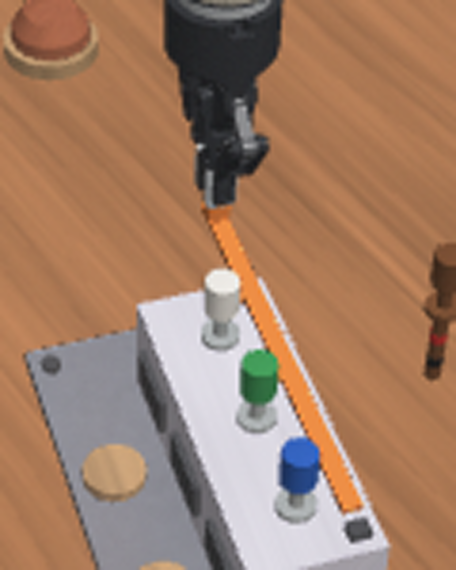

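Call:
move_arm([
  {"tx": 0,"ty": 0,"tz": 0,"ax": 0,"ay": 0,"az": 0,"jaw": 120},
  {"tx": 0,"ty": 0,"tz": 0,"ax": 0,"ay": 0,"az": 0,"jaw": 120},
  {"tx": 0,"ty": 0,"tz": 0,"ax": 0,"ay": 0,"az": 0,"jaw": 120},
  {"tx": 0,"ty": 0,"tz": -0.03,"ax": 0.6,"ay": 0.5,"az": 0,"jaw": 120},
  {"tx": 0,"ty": 0,"tz": -0.04,"ax": 0,"ay": 0,"az": 0,"jaw": 120},
  {"tx": -0.005,"ty": 0.04,"tz": -0.01,"ax": 0,"ay": 0,"az": 0,"jaw": 120},
  {"tx": -0.005,"ty": 0.04,"tz": 0,"ax": 0,"ay": 0,"az": 0,"jaw": 120},
  {"tx": -0.005,"ty": 0.04,"tz": 0,"ax": 0,"ay": 0,"az": 0,"jaw": 120},
  {"tx": -0.005,"ty": 0.04,"tz": 0,"ax": 0,"ay": 0,"az": 0,"jaw": 120},
  {"tx": -0.005,"ty": 0.04,"tz": 0,"ax": 0,"ay": 0,"az": 0,"jaw": 120},
  {"tx": 0,"ty": 0,"tz": 0,"ax": 0,"ay": 0,"az": 0,"jaw": 120},
])

```text
time: 5.0
tool_pos: [0.5626, 0.083, 0.2087]
tool_rot: [0.003, 0.14, 0.99, -0.003]
contact_force: [-0.2, 0.1, -0.7]
gripper_width: 0.53
```

```bash
python3 d.py .001 .0765 .113; python3 -c "
from h import *
f=grab('scene','s4');cv2.imwrite('pics/s4z.png',cv2.resize(f['color'][120:270,230:350,::-1],None,fx=3.8,fy=3.8,interpolation=cv2.INTER_CUBIC))"
```

```text
t 5.0 pos [0.5626 0.083  0.2087] jig [0.0005 0.0279 0.2087] F [-0.19  0.12 -0.66] Fjig [-0.21  0.07 -0.66] w 0.5298
tool axes in jig
 [[-1.      0.0054  0.0073]
 [ 0.0054  1.     -0.0043]
 [-0.0073 -0.0042 -1.    ]]
shift in tool [0.0004 0.049  0.0955]
turn [-0.24  0.42 -0.31]
```

View pics/s4z.png

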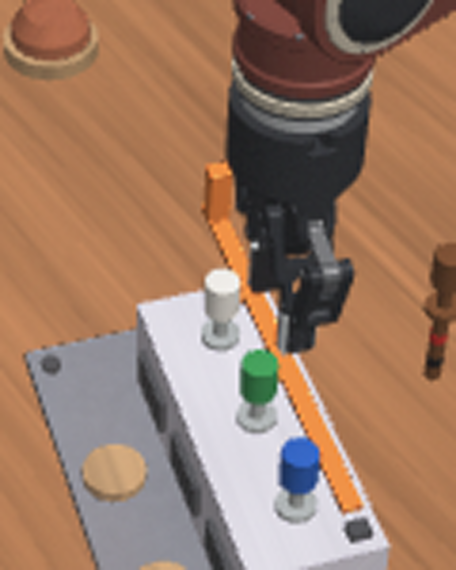

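Call:
move_arm([
  {"tx": 0,"ty": 0.035,"tz": 0,"ax": -0.2,"ay": 0.4,"az": -0.3,"jaw": 120},
  {"tx": 0,"ty": 0.014,"tz": 0.015,"ax": 0,"ay": 0,"az": 0,"jaw": 120},
  {"tx": 0,"ty": 0,"tz": 0.015,"ax": 0,"ay": 0,"az": 0,"jaw": 120},
  {"tx": 0,"ty": 0,"tz": 0,"ax": 0,"ay": 0,"az": 0,"jaw": 120},
])

```text
time: 5.45
tool_pos: [0.5755, 0.1256, 0.1762]
tool_rot: [-0.0, 0.14, 0.99, -0.003]
contact_force: [-1.4, -0.7, 0.4]
gripper_width: 0.525
```

```bash
python3 d.py .001 .0765 .113
```

```text
t 5.45 pos [0.5755 0.1256 0.1762] jig [0.0014 0.0724 0.1762] F [-1.42 -0.75  0.42] Fjig [-1.16 -1.1   0.42] w 0.5248
tool axes in jig
 [[-1.0e+00  4.1e-03  3.0e-04]
 [ 4.1e-03  1.0e+00 -6.0e-03]
 [-4.0e-04 -6.0e-03 -1.0e+00]]
shift in tool [0.0004 0.0045 0.0631]
turn [-0.34  0.02 -0.23]
```

Call:
move_arm([
  {"tx": 0,"ty": 0.004,"tz": 0,"ax": -0.3,"ay": 0,"az": -0.2,"jaw": 120},
  {"tx": 0,"ty": 0,"tz": 0.02,"ax": 0,"ay": 0,"az": 0,"jaw": 120},
  {"tx": 0,"ty": 0,"tz": 0.02,"ax": 0,"ay": 0,"az": 0,"jaw": 120},
  {"tx": 0,"ty": 0,"tz": 0.01,"ax": 0,"ay": 0,"az": 0,"jaw": 120},
  {"tx": 0,"ty": 0,"tz": 0,"ax": 0,"ay": 0,"az": 0,"jaw": 120},
])

```text
time: 5.95
tool_pos: [0.5765, 0.1247, 0.1251]
tool_rot: [0.001, 0.14, 0.99, -0.001]
contact_force: [-0.1, -0.0, 0.3]
gripper_width: 0.53
```

```bash
python3 d.py .001 .0765 .113; python3 -c "
from h import *
f=grab('scene','s5');cv2.imwrite('pics/s5z.png',cv2.resize(f['color'][150:300,250:370,::-1],None,fx=3.8,fy=3.8,interpolation=cv2.INTER_CUBIC))"
```

```text
t 5.95 pos [0.5765 0.1247 0.1251] jig [0.0025 0.0718 0.1251] F [-0.12 -0.04  0.31] Fjig [-0.11 -0.07  0.31] w 0.5305
tool axes in jig
 [[-1.      0.0058  0.0015]
 [ 0.0058  1.     -0.0014]
 [-0.0015 -0.0014 -1.    ]]
shift in tool [0.0016 0.0048 0.0121]
turn [-0.08  0.08 -0.33]
```

View pics/s5z.png

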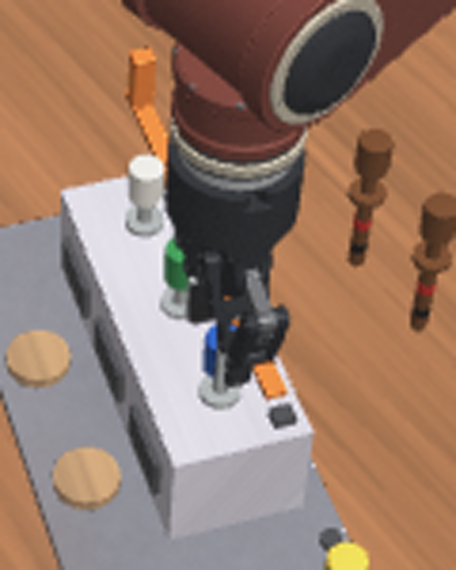

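Call:
move_arm([
  {"tx": 0.001,"ty": 0.005,"tz": 0.01,"ax": 0,"ay": 0,"az": -0.3,"jaw": 120},
  {"tx": 0,"ty": 0,"tz": 0,"ax": 0,"ay": 0,"az": 0,"jaw": 120},
  {"tx": 0,"ty": 0,"tz": 0,"ax": 0,"ay": 0,"az": 0,"jaw": 120},
])

```text
time: 6.3
tool_pos: [0.5792, 0.13, 0.1181]
tool_rot: [0.003, 0.138, 0.99, -0.0]
contact_force: [0.5, -0.4, 0.2]
gripper_width: 0.528
```

```bash
python3 d.py .001 .0765 .113; python3 -c "
from h import *
f=grab('scene','s6');cv2.imwrite('pics/s6z.png',cv2.resize(f['color'][210:280,270:340,::-1],None,fx=8,fy=8,interpolation=cv2.INTER_CUBIC))
a=-.276
for yy in(.0765-.0275,.0765,.0765+.0225,.0765+.0275):
  for zz in (.115,.13,.144):
    X=[.5545+np.cos(a)*.001-np.sin(a)*yy,.0563+np.sin(a)*.001+np.cos(a)*yy,zz]; print(yy,zz,((proj(f,X)-[270,210])*8+4).round())
"
```

```text
t 6.3 pos [0.5792 0.13   0.1181] jig [0.0036 0.0776 0.1181] F [ 0.47 -0.44  0.19] Fjig [ 0.57 -0.3   0.19] w 0.5284
tool axes in jig
 [[-1.0e+00  7.0e-04  6.9e-03]
 [ 7.0e-04  1.0e+00  7.0e-04]
 [-6.9e-03  7.0e-04 -1.0e+00]]
shift in tool [ 0.0027 -0.0011  0.0051]
turn [ 0.04  0.39 -0.04]
0.049 0.115 [278. 222.]
0.049 0.13 [281. 189.]
0.049 0.144 [283. 158.]
0.0765 0.115 [310. 293.]
0.0765 0.13 [313. 260.]
0.0765 0.144 [316. 229.]
0.099 0.115 [336. 352.]
0.099 0.13 [340. 319.]
0.099 0.144 [343. 288.]
0.104 0.115 [342. 365.]
0.104 0.13 [346. 332.]
0.104 0.144 [349. 301.]
```

View pics/s6z.png

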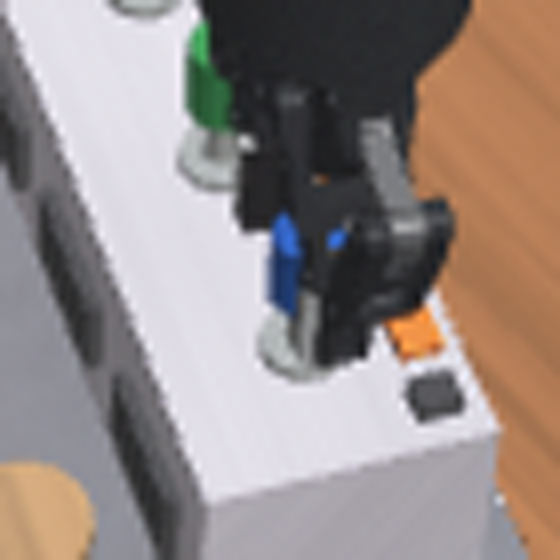

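Call:
move_arm([
  {"tx": 0.002,"ty": -0.001,"tz": 0.004,"ax": 0,"ay": 0.3,"az": 0,"jaw": 150},
  {"tx": 0,"ty": 0,"tz": 0,"ax": 0,"ay": 0,"az": 0,"jaw": 165},
  {"tx": 0,"ty": 0,"tz": 0,"ax": 0,"ay": 0,"az": 0,"jaw": 174},
  {"tx": 0,"ty": 0,"tz": 0,"ax": 0,"ay": 0,"az": 0,"jaw": 174},
  {"tx": 0,"ty": 0,"tz": 0,"ax": 0,"ay": 0,"az": 0,"jaw": 174},
])

```text
time: 6.85
tool_pos: [0.5771, 0.1298, 0.1147]
tool_rot: [0.001, 0.138, 0.99, 0.0]
contact_force: [-0.2, 0.6, 0.1]
gripper_width: 0.317
```

```bash
python3 d.py .001 .0765 .113
```

```text
t 6.85 pos [0.5771 0.1298 0.1147] jig [0.0018 0.0768 0.1147] F [-0.16  0.61  0.07] Fjig [-0.32  0.55  0.07] w 0.317
tool axes in jig
 [[-1.0e+00  2.0e-04  2.3e-03]
 [ 2.0e-04  1.0e+00  1.2e-03]
 [-2.3e-03  1.2e-03 -1.0e+00]]
shift in tool [ 0.0008 -0.0003  0.0017]
turn [ 0.07  0.13 -0.01]
```

Call:
move_arm([
  {"tx": 0,"ty": 0,"tz": 0,"ax": 0,"ay": 0,"az": 0,"jaw": 178},
  {"tx": 0,"ty": 0,"tz": 0,"ax": 0,"ay": 0,"az": 0,"jaw": 178},
])

```text
time: 7.05
tool_pos: [0.5773, 0.1298, 0.1148]
tool_rot: [0.001, 0.138, 0.99, 0.0]
contact_force: [-0.4, 0.0, -0.5]
gripper_width: 0.299
```

```bash
python3 d.py .001 .0765 .113
```

```text
t 7.05 pos [0.5773 0.1298 0.1148] jig [0.0019 0.0769 0.1148] F [-0.36  0.   -0.47] Fjig [-0.35 -0.1  -0.47] w 0.2994
tool axes in jig
 [[-1.0e+00  3.0e-04  2.5e-03]
 [ 3.0e-04  1.0e+00  1.3e-03]
 [-2.5e-03  1.3e-03 -1.0e+00]]
shift in tool [ 0.0009 -0.0004  0.0018]
turn [ 0.07  0.14 -0.02]
```

Call:
move_arm([
  {"tx": 0,"ty": 0,"tz": 0,"ax": 0,"ay": 0,"az": 0,"jaw": 181},
  {"tx": 0,"ty": 0,"tz": 0,"ax": 0,"ay": 0,"az": 0,"jaw": 181},
])

```text
time: 7.25
tool_pos: [0.5773, 0.1298, 0.1149]
tool_rot: [0.001, 0.138, 0.99, 0.0]
contact_force: [-0.9, 0.3, -0.1]
gripper_width: 0.291
```

```bash
python3 d.py .001 .0765 .113
```

```text
t 7.25 pos [0.5773 0.1298 0.1149] jig [0.0019 0.0769 0.1149] F [-0.88  0.34 -0.07] Fjig [-0.94  0.08 -0.07] w 0.2908
tool axes in jig
 [[-1.0e+00  3.0e-04  2.6e-03]
 [ 3.0e-04  1.0e+00  1.3e-03]
 [-2.6e-03  1.3e-03 -1.0e+00]]
shift in tool [ 0.0009 -0.0004  0.0019]
turn [ 0.07  0.15 -0.02]
```

Call:
move_arm([
  {"tx": 0,"ty": 0,"tz": 0,"ax": 0,"ay": 0,"az": 0,"jaw": 184},
  {"tx": 0,"ty": 0,"tz": 0,"ax": 0,"ay": 0,"az": 0,"jaw": 184},
])

```text
time: 7.45
tool_pos: [0.5773, 0.1297, 0.1149]
tool_rot: [0.001, 0.138, 0.99, 0.0]
contact_force: [-0.2, -0.1, -0.1]
gripper_width: 0.279
```

```bash
python3 d.py .001 .0765 .113|head -1
```

```text
t 7.45 pos [0.5773 0.1297 0.1149] jig [0.0019 0.0768 0.1149] F [-0.18 -0.15 -0.14] Fjig [-0.13 -0.19 -0.14] w 0.2789
```

Call:
move_arm([
  {"tx": 0,"ty": 0,"tz": 0,"ax": 0,"ay": 0,"az": 0,"jaw": 186},
  {"tx": 0,"ty": 0,"tz": 0,"ax": 0,"ay": 0,"az": 0,"jaw": 186},
])

```text
time: 7.65
tool_pos: [0.5773, 0.1297, 0.1149]
tool_rot: [0.001, 0.138, 0.99, 0.0]
contact_force: [1.0, -0.2, 0.2]
gripper_width: 0.268
```

```bash
python3 d.py .001 .0765 .113|head -1
```

```text
t 7.65 pos [0.5773 0.1297 0.1149] jig [0.0019 0.0768 0.1149] F [ 0.97 -0.22  0.22] Fjig [0.99 0.05 0.22] w 0.2678
```

Aligned so far; keep closing in small steps.

Call:
move_arm([
  {"tx": 0,"ty": 0,"tz": 0,"ax": 0,"ay": 0,"az": 0,"jaw": 188},
  {"tx": 0,"ty": 0,"tz": 0,"ax": 0,"ay": 0,"az": 0,"jaw": 188},
])

```text
time: 7.85
tool_pos: [0.5773, 0.1297, 0.115]
tool_rot: [0.001, 0.138, 0.99, 0.0]
contact_force: [-0.8, -0.4, -0.1]
gripper_width: 0.268
```

```bash
python3 d.py .001 .0765 .113|head -1
```

```text
t 7.85 pos [0.5773 0.1297 0.115 ] jig [0.0019 0.0768 0.115 ] F [-0.8  -0.41 -0.09] Fjig [-0.65 -0.62 -0.09] w 0.2684
```

Call:
move_arm([
  {"tx": 0,"ty": 0,"tz": 0,"ax": 0,"ay": 0,"az": 0,"jaw": 190},
  {"tx": 0,"ty": 0,"tz": 0,"ax": 0,"ay": 0,"az": 0,"jaw": 190},
])

```text
time: 8.05
tool_pos: [0.5773, 0.1297, 0.115]
tool_rot: [0.001, 0.138, 0.99, 0.0]
contact_force: [-0.8, -0.2, -0.1]
gripper_width: 0.263
```

```bash
python3 d.py .001 .0765 .113|head -1
```

```text
t 8.05 pos [0.5773 0.1297 0.115 ] jig [0.0019 0.0768 0.115 ] F [-0.75 -0.23 -0.11] Fjig [-0.66 -0.42 -0.11] w 0.2631
```

Call:
move_arm([
  {"tx": 0,"ty": 0,"tz": 0,"ax": 0,"ay": 0,"az": 0,"jaw": 194},
  {"tx": 0,"ty": 0,"tz": 0,"ax": 0,"ay": 0,"az": 0,"jaw": 200},
  {"tx": 0,"ty": 0,"tz": 0,"ax": 0,"ay": 0,"az": 0,"jaw": 200},
])

```text
time: 8.35
tool_pos: [0.5773, 0.1297, 0.1151]
tool_rot: [0.001, 0.138, 0.99, 0.0]
contact_force: [0.0, -1.1, 1.3]
gripper_width: 0.259
```

```bash
python3 d.py .001 .0765 .113|head -1
```

```text
t 8.35 pos [0.5773 0.1297 0.1151] jig [0.0019 0.0768 0.1151] F [ 0.04 -1.13  1.34] Fjig [ 0.35 -1.07  1.34] w 0.2586
```

Call:
move_arm([
  {"tx": 0,"ty": 0,"tz": 0,"ax": 0,"ay": 0,"az": 0,"jaw": 255},
  {"tx": 0,"ty": 0,"tz": 0,"ax": 0,"ay": 0,"az": 0,"jaw": 255},
  {"tx": 0,"ty": 0,"tz": 0,"ax": 0,"ay": 0,"az": 0,"jaw": 255},
])

```text
time: 8.65
tool_pos: [0.5773, 0.1297, 0.1151]
tool_rot: [0.001, 0.138, 0.99, 0.0]
contact_force: [0.6, 1.0, 0.2]
gripper_width: 0.263
```

```bash
python3 d.py .001 .0765 .113
```

```text
t 8.65 pos [0.5773 0.1297 0.1151] jig [0.002  0.0768 0.1151] F [0.62 0.99 0.21] Fjig [0.33 1.12 0.21] w 0.2627
tool axes in jig
 [[-1.0e+00  4.0e-04  2.6e-03]
 [ 4.0e-04  1.0e+00  1.2e-03]
 [-2.6e-03  1.2e-03 -1.0e+00]]
shift in tool [ 0.001  -0.0003  0.0021]
turn [ 0.07  0.15 -0.02]
```

Call:
move_arm([
  {"tx": 0,"ty": 0,"tz": -0.003,"ax": 0,"ay": 0,"az": 0,"jaw": 255},
  {"tx": 0,"ty": 0,"tz": -0.003,"ax": 0,"ay": 0,"az": 0,"jaw": 255},
])

```text
time: 8.85
tool_pos: [0.5765, 0.1297, 0.1202]
tool_rot: [0.0, 0.138, 0.99, 0.0]
contact_force: [0.7, 0.1, -2.1]
gripper_width: 0.258
```

```bash
python3 d.py .002 .0768 .153
```

```text
t 8.85 pos [0.5765 0.1297 0.1202] jig [0.0012 0.0766 0.1202] F [ 0.68  0.09 -2.09] Fjig [ 0.63  0.27 -2.09] w 0.2581
tool axes in jig
 [[-1.e+00  4.e-04  7.e-04]
 [ 4.e-04  1.e+00  6.e-04]
 [-7.e-04  6.e-04 -1.e+00]]
shift in tool [-0.0008  0.0002 -0.0328]
turn [ 0.03  0.04 -0.02]
```

Pin is lifting freely (2 N weight, little side force).

Call:
move_arm([
  {"tx": 0,"ty": 0,"tz": -0.004,"ax": 0,"ay": 0,"az": 0,"jaw": 255},
  {"tx": 0,"ty": 0,"tz": -0.004,"ax": 0,"ay": 0,"az": 0,"jaw": 255},
  {"tx": 0,"ty": 0,"tz": 0,"ax": 0,"ay": 0,"az": 0,"jaw": 255},
])

```text
time: 9.15
tool_pos: [0.5769, 0.1298, 0.1292]
tool_rot: [0.001, 0.138, 0.99, 0.0]
contact_force: [-0.2, -0.6, -1.1]
gripper_width: 0.262
```

```bash
python3 d.py .0015 .0768 .153; python3 -c "
from h import *
f=grab('scene','s7');cv2.imwrite('pics/s7z.png',cv2.resize(f['color'][210:280,270:340,::-1],None,fx=8,fy=8,interpolation=cv2.INTER_CUBIC))"
```

```text
t 9.15 pos [0.5769 0.1298 0.1292] jig [0.0015 0.0768 0.1292] F [-0.22 -0.65 -1.05] Fjig [-0.03 -0.68 -1.05] w 0.2625
tool axes in jig
 [[-1.0e+00  4.0e-04  1.7e-03]
 [ 4.0e-04  1.0e+00  1.1e-03]
 [-1.7e-03  1.1e-03 -1.0e+00]]
shift in tool [-0.      0.0001 -0.0238]
turn [ 0.06  0.1  -0.02]
```

View pics/s7z.png

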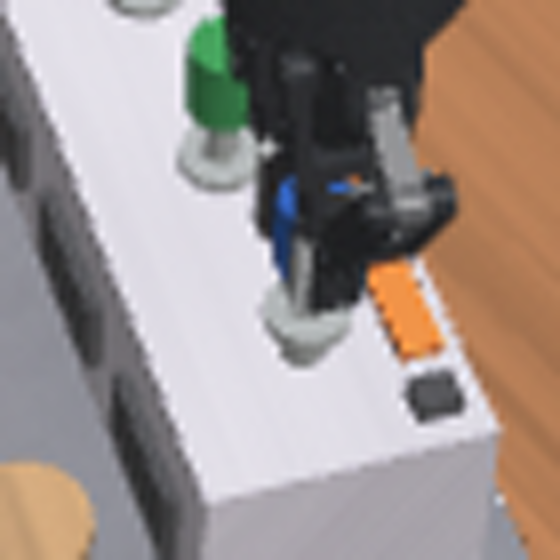

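The collar at (305,320) has risen off the block, with shank below it at (303,350). The pin follows the gripper, so I continue.

Call:
move_arm([
  {"tx": 0,"ty": 0,"tz": -0.005,"ax": 0,"ay": 0,"az": 0,"jaw": 255},
  {"tx": 0,"ty": 0,"tz": -0.005,"ax": 0,"ay": 0,"az": 0,"jaw": 255},
  {"tx": 0,"ty": 0,"tz": -0.003,"ax": 0,"ay": 0,"az": 0,"jaw": 255},
  {"tx": 0,"ty": 0,"tz": 0,"ax": 0,"ay": 0,"az": 0,"jaw": 255},
])

```text
time: 9.6
tool_pos: [0.5768, 0.1297, 0.143]
tool_rot: [0.001, 0.138, 0.99, 0.0]
contact_force: [-0.6, 0.0, -1.4]
gripper_width: 0.257
```

```bash
python3 d.py .0015 .0768 .153
```

```text
t 9.6 pos [0.5768 0.1297 0.143 ] jig [0.0014 0.0767 0.143 ] F [-0.57  0.02 -1.37] Fjig [-0.55 -0.14 -1.37] w 0.2571
tool axes in jig
 [[-1.0e+00  4.0e-04  1.7e-03]
 [ 4.0e-04  1.0e+00  1.1e-03]
 [-1.7e-03  1.1e-03 -1.0e+00]]
shift in tool [-0.0001  0.0001 -0.01  ]
turn [ 0.06  0.1  -0.02]
```

Call:
move_arm([
  {"tx": 0,"ty": 0,"tz": -0.004,"ax": 0,"ay": 0,"az": 0,"jaw": 255},
  {"tx": 0,"ty": 0,"tz": -0.004,"ax": 0,"ay": 0,"az": 0,"jaw": 255},
  {"tx": 0,"ty": 0,"tz": -0.001,"ax": 0,"ay": 0,"az": 0,"jaw": 255},
  {"tx": 0,"ty": 0,"tz": 0,"ax": 0,"ay": 0,"az": 0,"jaw": 255},
  {"tx": 0,"ty": 0,"tz": 0,"ax": 0,"ay": 0,"az": 0,"jaw": 255},
])

```text
time: 10.1
tool_pos: [0.5765, 0.1297, 0.1529]
tool_rot: [0.001, 0.138, 0.99, 0.0]
contact_force: [0.3, 0.3, -1.5]
gripper_width: 0.262
```

```bash
python3 d.py .0015 .0768 .153; python3 -c "
from h import *
f=grab('scene','s8');cv2.imwrite('pics/s8z.png',cv2.resize(f['color'][210:280,270:340,::-1],None,fx=8,fy=8,interpolation=cv2.INTER_CUBIC));cv2.imwrite('pics/s8.png',f['color'][:,:,::-1])
a=-.276
for x,y,z in((.0015,.0765,.09),(.0015,.0765,.098),(.0015,.0765,.106),(.0015,.0765,.128)):
    print(z,((proj(f,[.5545+np.cos(a)*x-np.sin(a)*y,.0563+np.sin(a)*x+np.cos(a)*y,z])-[270,210])*8+4).round())"
```

```text
t 10.1 pos [0.5765 0.1297 0.1529] jig [0.0012 0.0766 0.1529] F [ 0.34  0.35 -1.48] Fjig [ 0.23  0.43 -1.48] w 0.2619
tool axes in jig
 [[-1.0e+00  4.0e-04  1.3e-03]
 [ 4.0e-04  1.0e+00  9.0e-04]
 [-1.3e-03  9.0e-04 -1.0e+00]]
shift in tool [-0.0003  0.0002 -0.0001]
turn [ 0.05  0.07 -0.02]
0.09 [303. 346.]
0.098 [305. 329.]
0.106 [306. 312.]
0.128 [311. 265.]
```

View pics/s8z.png

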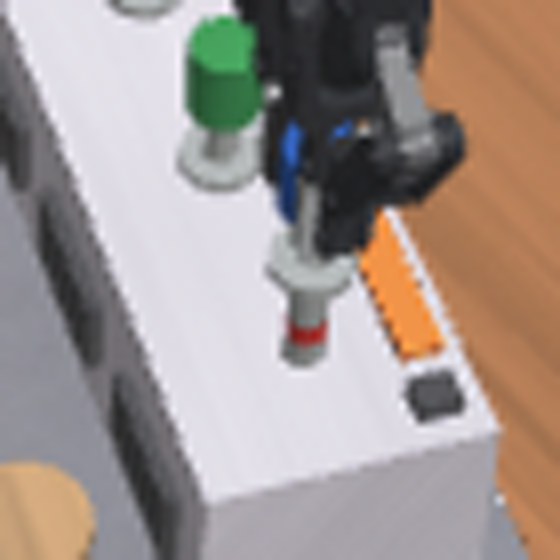

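View pics/s8.png

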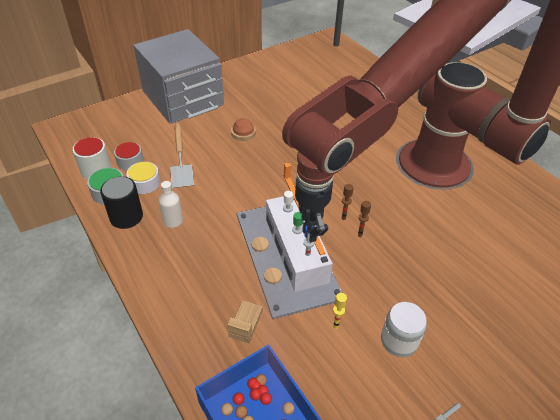

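The red ring is fully in view at (306,335) in the zoom, with plain steel under it down to the bore mouth at about (303,360). No black shows. The green and white pins and the bystanders look unmoved, and the bar is open.

```bash
python3 -c "
from plant import manip
print(manip.job_done()); s=manip.state(); print(s['time'],s['tool_pos'],s['contact_force'],s['gripper_width'])"
```

```text
the job is handed in; nothing more can be done
None
the job is handed in; nothing more can be done
```

The job is done and handed in at about 10 s of the 45 s allowed. No verdict was reported.

- **Lock bar:** I gripped the orange post and slid the bar about 25 mm, until it met its stop at about 17 N. That contact also corrected my camera estimate of the jig's position by about 1.5 mm along the row of bores.
- **Pin:** I closed on the blue head in small steps and drew it straight up about 38 mm. It was home when gripped, with the tool at 0.115 m, and is now held at 0.153 m. This puts the head centre at about 168 mm, against the allowed 159 to 177 mm.

**Last checks before hand-in:**
- The scene picture shows the whole red ring, with plain shank below it and no black ring.
- The tool is within about 0.002 rad of upright.
- The wrist force is about 1.5 N downward, roughly the pin's weight, and side force is under 0.5 N, so the pin does not appear wedged.
- The bar is open, and the green and white pins and the bystanders look unmoved.

None of the checks failed. The two camera views first disagreed by about 3 mm on the pin's position, which the stop contact settled along the row. The state could not be read after hand-in.

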